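# Seat a steel shaft in the V-blocks, butt it on the end stop and clamp it

### The job

Take the steel shaft off its grey plastic rest and lower it gently into the two V-blocks of the checking fixture, clear of the end stop, so that it settles into both Vs. Then push it along the Vs until its end has pressed the end stop's sprung tip in and comes up firmly, but not hard, against the stop, and swing the clamp strap over and press it down on the shaft. Never drop or ram the shaft, and leave the other things on the bench alone.

Things in the scene. Friction and masses are not known exactly. Their poses are not given: they have to be found in the camera images.
- shaft_center (a point): Centre of the loose plain steel shaft: a round bar 26 mm in diameter, 180 mm long, 0.2 to 0.35 kg, both ends alike, with a thin dark ring line 16 mm from each end; x runs along its axis (either way round is the same). At the start it lies level in the rest, axis 36 mm above the worktop. Grip it across its middle.
- shaft: The same steel shaft (its body; origin and axes as at its centre point).
- rest: Grey plastic storage rest, fixed, 150 x 50 mm, two notched pads 120 mm apart (each 16 mm long) carry the shaft; the ribs beside the shaft rise to 30 mm, the plate between the pads is 6 mm thick, so there are 104 mm free between the pads for fingers. Origin at the middle of its underside, on the worktop; x along the shaft.
- v_fixture: Checking fixture, fixed: aluminium base plate 270 x 90 x 10 mm with two steel V-blocks. Origin on the worktop midway between the V-blocks; x runs along the Vs towards the end stop, z up. V-blocks 26 mm long in x, 62 mm wide, centred at x = -62 and +62 mm, so 98 mm is free between them; tops 54 mm above the worktop, 90 degree Vs, 35 mm wide at the top. A seated shaft has its axis at y = 0, 55 mm above the worktop.
- end_stop: End stop, fixed to the fixture: steel upright, its face to -x (above this origin) 118 mm to +x of the fixture's origin; axes as the fixture's. From it a dark screw with a sprung steel tip stands out on the shaft's axis, 55 mm up. The tip ends 12 to 32 mm from the face; the setting differs and is not reported. It gives 2.5 mm under up to 1.5 N, then bottoms solidly.
- clamp_post: Grey post of the strap clamp, fixed to the fixture, beside the V-block nearest the stop. Origin on the worktop, on the V's centre line, 64 mm to +x of the fixture's origin, axes as the fixture's. The hinge pin is at y = -46 mm, 80 mm above the worktop, along x.
- strap (a joint): Angle of the clamp strap about its pin: 0 when level with its rubber pad just on a seated shaft, positive when opened upward (1.57 upright, 2.1 fully open). It starts at 1.6 to 1.95, leaning back clear of the Vs, its end up to 176 mm above the worktop. Its stiff hinge (0.12 N m of friction) stays where it is left.
- strap_tab (a point): Middle of the upper (when closed) face of the black tab (22 x 24 mm, 10 mm thick) at the free end of the clamp strap, 84 mm from the hinge pin. The strap is a steel bar 18 mm wide, 7 mm thick, running 96 mm from the pin; the rubber pad under it is 46 mm from the pin. Closed, the tab lies past the shaft's +y side, 85 mm above the worktop.
- vial_04: Amber glass vial 23 mm wide, 48 mm high, standing loose; a bystander. Origin at its foot.
- petri_dish: Flat clear dish, 65 mm wide, 13 mm high, loose; a bystander. Origin at the middle of its underside.
- beaker_2: Small beaker 50 mm wide, 62 mm high, loose; a bystander. Origin at its foot.
- weight_1: Small steel calibration weight with a neck, 24 mm wide, 30 mm high, loose; a bystander. Origin at its foot.
Things that resemble listed ones, but are neither listed nor needed, are in the scene too. Of the things shaped like the shaft, the steel one is meant.

How it is judged:
By the outcome, as a careful person would: the job done as asked, in the order asked, and still so for the second after the job is handed in, with the robot touching nothing.
It also fails if it takes over 72 s, if anything falls off the work surface, if the arm or the gripper's body presses on something with over 40 N, if the wrist force passes 120 N, or if a joint passes its speed limit or range.

### The arm

A 6-joint arm with a two-finger parallel gripper is mounted at the origin on a cart in front of the work surface, level with it; the furniture and walls round the work are solid. World frame = base frame: x ahead of the robot, y to its left, z up, the work surface at z = 0. Lengths are in m, angles in rad, forces in N, time in s.
With the tool pointing down it reaches from about 0.4 to 0.925 m from the base axis. Payload 3.4 kg.
Tool frame: the origin (TCP) lies between the finger pads; the fingertips stand 25 mm ahead of it and the grasp point (between the pads) lies 6 mm ahead of it; z points along the fingers, y is the direction in which the jaws open and shut (so a half turn about z gives the same grasp; the last joint's range is limited). The gripper opens to 85 mm and grips with 20 to 120 N. Pads are 22 mm wide; open, the fingers measure 114 mm over their backs; the gripper's body (76 mm by 85 mm) begins 54 mm behind the grasp point. The pads swing forward as they close: fully open they stand 13 mm farther back than shut.
Start: joints at [-1.417, 0.307, 1.506, -0, 1.328, -0.073], TCP at [0.13, -0.56, 0.256] pointing down, gripper open.
Joint ranges: [-3.12, 3.12], [-1.05, 2.28], [0.14, 2.33], [-1.42, 4.57], [0.1, 2.73], [-2.68, 2.68]. Speed limits (rad/s): [2.57, 2.57, 3.14, 3.14, 3.14, 3.14].

### API

Orientations are given as a 3x3 rotation matrix whose columns are the frame's x, y, z axes.
In Python, from cell import monitor, optics, manip gives the robot as it stands.
- The arm moves only by the tool move_arm, never from a script. Its argument "moves" is one flat list of numbers, 7 for each row, row after row: the turn, a rotation vector about the tool's x, y, z in degrees, then the shift along the tool's x, y, z in cm, then the gripper's target within -1 to 1 (fully open at 1, half-way at 0, shut at -1). A call has 1 to 20 rows; each row shifts and turns the pose as measured when the row begins, along the tool's axes as they then stand; what a row does not reach is not made up. A row lasts 1/10 s, in which the tool goes at most 50 mm and 8.59 degrees, less where a joint would pass 70% of its speed; a pose out of reach is approached as far as the arm can. A call is refused whole if a number of a shift passes 5 or a number of a turn 8.59, either way. A call with a gripper value outside its range is refused whole. The fingers move at their own pace and stop on an object; "grip_force" is the grip in N (left out, the last holds). Time passes only in rows, so rows that do not move let the fingers close. It gives the time, the measured TCP pose, the force and the opening at its end, in the units of the state.
- monitor.observe(): the state, without advancing time (a new reading comes with each control period).
- optics.get_image(name): name is "side" or "top"; returns a dict with "frame" (400x640x3 uint8, blue, green, red), "fx", "fy", "cx", "cy" (pixels), "cam_to_world" (4x4, takes a point from camera to world coordinates). Camera axes: x right, y up, looking along -z (the intrinsics and any distortion apply to the point x, -y, -z); pixel columns grow to the right and rows downward; lengths in m; the calibration is good to about 2 mm. A picture is of the moment at which its call begins. There is no depth.
- manip.job_done(): hands the job in, once; it reports no verdict.
The state is a dict: "time": time; "joint_positions": joint angles; "joint_velocities": joint speeds; "joint_torque": joint torques, N m; "ee_pos": TCP position; "tcp_rot": TCP orientation; "force": force on the tool from outside, world axes, zero at the start; "ft_torque": the same for the moment, N m; "finger_gap": finger opening in m.
Only numpy, scipy, OpenCV 4.12 (cv2) and the standard library are available. Lean on these libraries where they do the work, as an engineer would, in place of code of your own. Each camera call takes 0.05 s, during which the arm holds its last target. There are 200 camera calls.

## Working session

There is one attempt and no reset: what is moved stays moved. The work goes in short steps, Python scripts to look and compute and a tool call to move; the robot and the scene stay as the last step left them, time stands still between calls to the robot, and variables do not carry over. Pictures are saved under pics/ and viewed, about 8 in all and at most 12, crops included, and the job is handed in when it is done.

Besides the shell and the picture viewer there is one more tool, called after "Request:" as a command line: name --argument value ..., lists and objects as JSON in quotes. move_arm: Moves the arm, as the interface text tells. Its arguments: {"type":"object","properties":{"moves":{"type":"array"},"grip_force":{"type":"number"}},"required":["moves"]}

```bash
mkdir -p pics; ls; python3 - <<'E'
from cell import monitor, optics
import cv2,numpy as np
s=monitor.observe();print({k:np.round(v,3).tolist() for k,v in s.items()})
for n in("top","side"):
    d=optics.get_image(n);cv2.imwrite(f"pics/{n}0.png",d["frame"])
    print(n,{k:(np.round(v,4).tolist()) for k,v in d.items() if k!="frame"})
E
```

```text
pics
{'time': 0.0, 'joint_positions': [-1.416, 0.308, 1.508, -0.0, 1.328, -0.074], 'joint_velocities': [-0.002, 0.0, -0.0, -0.0, -0.002, -0.0], 'joint_torque': [-0.002, -45.756, -25.192, -0.0, 0.013, -0.0], 'ee_pos': [0.13, -0.56, 0.255], 'tcp_rot': [[0.974, 0.226, -0.0], [0.226, -0.974, 0.002], [0.0, -0.002, -1.0]], 'force': [1.005, 0.95, 0.937], 'ft_torque': [0.044, 0.007, -0.051], 'finger_gap': 0.085}
top {'fx': 492.2915, 'fy': 492.2915, 'cx': 314.7531, 'cy': 203.5851, 'cam_to_world': [[-0.3407, 0.7425, -0.5767, -0.5588], [-0.9401, -0.2764, 0.1996, 0.1327], [-0.0112, 0.6101, 0.7922, 1.5857], [0.0, 0.0, 0.0, 1.0]]}
side {'fx': 478.4291, 'fy': 478.4291, 'cx': 325.1395, 'cy': 200.1272, 'cam_to_world': [[-0.7446, -0.5645, 0.3561, 1.0708], [0.6674, -0.6385, 0.3833, 0.3769], [0.011, 0.523, 0.8522, 1.4258], [0.0, 0.0, 0.0, 1.0]]}
```

View pics/top0.png

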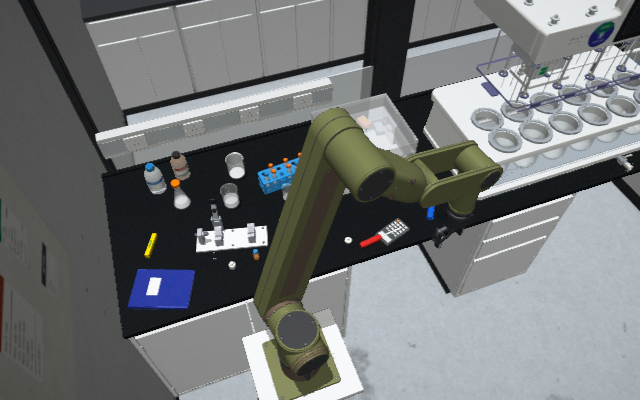

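View pics/side0.png

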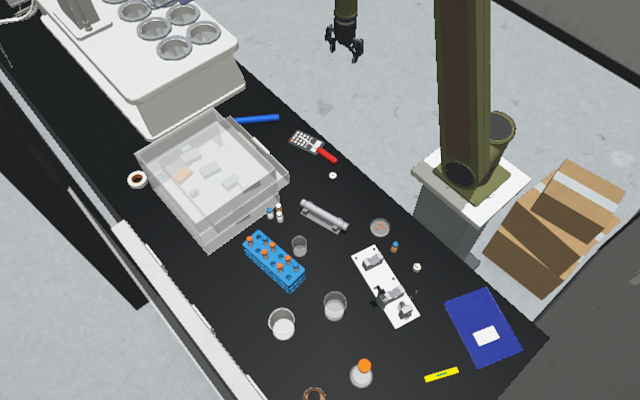

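```bash
python3 - <<'E'
import cv2,numpy as np
s=cv2.imread("pics/side0.png");t=cv2.imread("pics/top0.png")
a=cv2.resize(s[190:335,295:425],None,fx=4,fy=4,interpolation=cv2.INTER_CUBIC)
b=cv2.resize(t[190:255,190:270],None,fx=3.5,fy=3.5,interpolation=cv2.INTER_CUBIC)
c=np.zeros((580,800,3),np.uint8);c[:a.shape[0],:a.shape[1]]=a;c[:b.shape[0],520:520+b.shape[1]]=b[:,:280]
cv2.imwrite("pics/c1.png",c)
E
```

```text
(no output)
```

View pics/c1.png

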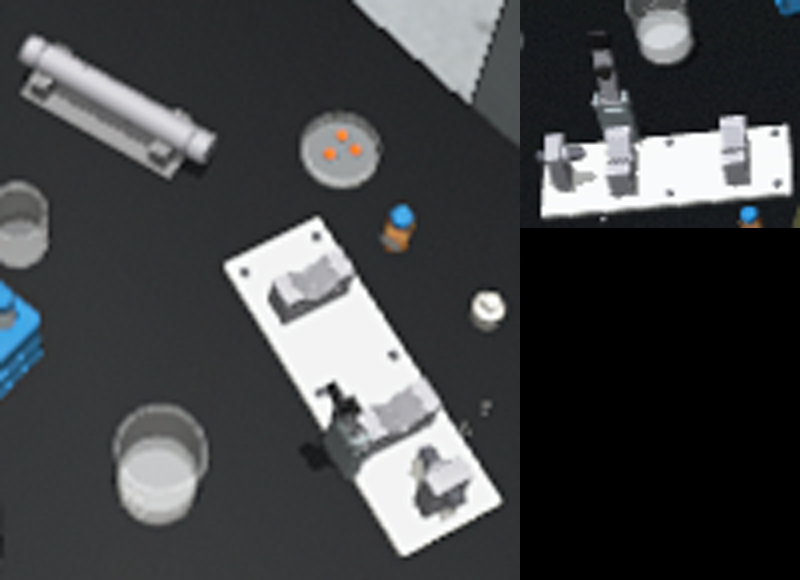

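```bash
cat >h.py <<'E'
import cv2,numpy as np
from cell import monitor,optics,manip
def ray(d,uv,z):
    uv=np.atleast_2d(uv).astype(float);M=d["cam_to_world"]
    r=np.c_[(uv[:,0]-d["cx"])/d["fx"],-(uv[:,1]-d["cy"])/d["fy"],-np.ones(len(uv))]@M[:3,:3].T
    o=M[:3,3];return (o+r*((z-o[2])/r[:,2])[:,None])[:,:2]
def proj(d,P):
    M=d["cam_to_world"];c=(np.atleast_2d(P)-M[:3,3])@M[:3,:3]
    return np.c_[d["cx"]-d["fx"]*c[:,0]/c[:,2],d["cy"]+d["fy"]*c[:,1]/c[:,2]]
def blob(d,th,box,z,hi=256):
    x0,y0,x1,y1=box;g=cv2.cvtColor(d["frame"],cv2.COLOR_BGR2GRAY)
    s=4;c=cv2.resize(g[y0:y1,x0:x1],None,fx=s,fy=s,interpolation=cv2.INTER_CUBIC)
    cs,_=cv2.findContours(((c>th)&(c<hi)).astype(np.uint8),cv2.RETR_EXTERNAL,cv2.CHAIN_APPROX_NONE)
    k=max(cs,key=cv2.contourArea)[:,0]
    uv=(k+.5)/s-.5+[x0,y0]
    p=ray(d,uv,z);return uv,p,cv2.minAreaRect((p*1000).astype(np.float32))
def state():
    s=monitor.observe();print({k:np.round(s[k],4).tolist() for k in("time","ee_pos","tcp_rot","force","ft_torque","finger_gap","joint_positions")})
E
python3 - <<'E'
from h import *
s=optics.get_image("side");t=optics.get_image("top")
for th in(190,215,235):
  print(th,"plateS",blob(s,th,(340,235,430,335),.010)[2],"plateT",blob(t,th,(190,220,275,256),.010)[2])
for th in(120,150,165,180,195): print(th,"shaft",blob(s,th,(295,190,355,240),.036)[2])
E
```

```text
190 plateS ((536.671875, 51.73193359375), (184.39077758789062, 91.23697662353516), 76.228759765625) plateT ((550.6629638671875, 90.26361083984375), (269.4693603515625, 109.4678955078125), 76.20010375976562)
215 plateS ((536.5217895507812, 51.628265380859375), (182.55506896972656, 90.0555419921875), 76.22630310058594) plateT ((542.3826293945312, 92.74494171142578), (268.4200439453125, 89.95317077636719), 76.19951629638672)
235 plateS ((534.1123046875, 41.091957092285156), (159.4540252685547, 87.86082458496094), 76.17274475097656) plateT ((542.8800659179688, 92.63838958740234), (266.534423828125, 87.4781723022461), 76.07247161865234)
120 shaft ((541.2667236328125, -209.91566467285156), (58.700340270996094, 184.58694458007812), 15.521889686584473)
150 shaft ((527.1306762695312, -213.9652557373047), (26.985258102416992, 182.09034729003906), 15.013864517211914)
165 shaft ((527.039306640625, -214.11973571777344), (24.834423065185547, 181.55531311035156), 15.04345989227295)
180 shaft ((529.1557006835938, -222.1640167236328), (20.819643020629883, 163.79425048828125), 15.363992691040039)
195 shaft ((527.6326293945312, -214.7364501953125), (14.928675651550293, 145.29965209960938), 15.321925163269043)
```

```bash
python3 - <<'E'
from h import *
s=optics.get_image("side");t=optics.get_image("top")
# side: hull of all plate-white pixels
g=cv2.cvtColor(s["frame"],cv2.COLOR_BGR2GRAY);ys,xs=np.nonzero(g[235:335,345:425]>225)
print("S hull",cv2.minAreaRect((ray(s,np.c_[xs+345,ys+235],.010)*1000).astype(np.float32)))
a=np.radians(76.2);X=np.array([np.cos(a),np.sin(a),0]);Y=np.array([-X[1],X[0],0]);O=np.array([.5425,.0925,0])
F=lambda x,y,z:O+X*x+Y*y+[0,0,z]
im=[]
for d,(x0,y0,x1,y1),k in((s,(345,240,425,335),6),(t,(190,195,272,255),4)):
  c=cv2.resize(d["frame"][y0:y1,x0:x1],None,fx=k,fy=k,interpolation=cv2.INTER_CUBIC)
  def L(pts,col):
    q=((proj(d,np.array(pts))-[x0,y0]+.5)*k-.5).astype(int);cv2.polylines(c,[q.reshape(-1,1,2)],False,col,1)
  for bx in(-.062,.062):
    L([F(bx+i*.013,j*.031,.054) for i,j in((-1,-1),(1,-1),(1,1),(-1,1),(-1,-1))],(0,0,255))
  L([F(i*.135,j*.045,.01) for i,j in((-1,-1),(1,-1),(1,1),(-1,1),(-1,-1))],(0,200,0))
  L([F(.118,0,.055),F(.086,0,.055)],(255,0,0))
  for an in(1.6,1.775,1.95): L([F(.064,-.046,.08),F(.064,-.046+.096*np.cos(an),.08+.096*np.sin(an))],(255,0,255))
  im.append(c)
c=np.zeros((580,800,3),np.uint8);c[:570,:480]=im[0];b=im[1][:,:320];c[:b.shape[0],480:480+b.shape[1]]=b
cv2.imwrite("pics/c2.png",c)
E
```

```text
S hull ((503.6501770019531, 104.60283660888672), (267.7922058105469, 177.61361694335938), 76.12638854980469)
```

View pics/c2.png

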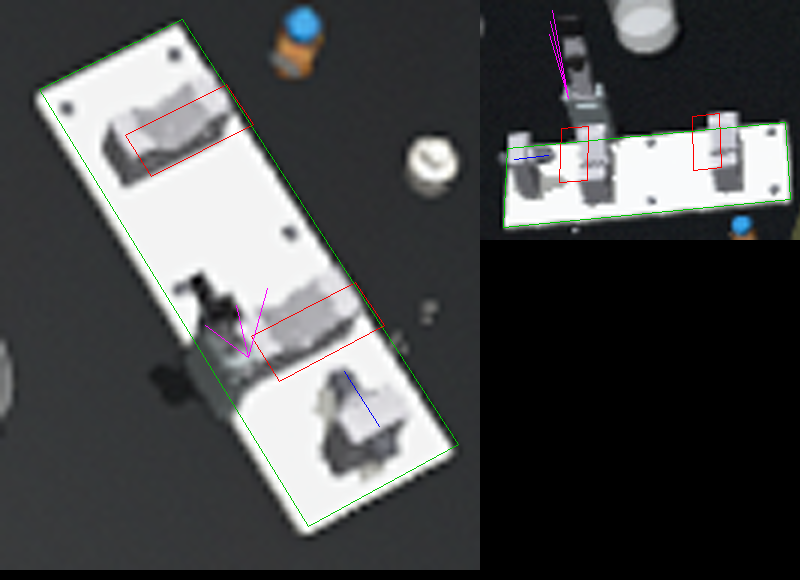

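Request:
move_arm --moves '[0,0,0,3.87,-2.06,0,1,0,0,0,3.87,-2.06,0,1,0,0,0,3.87,-2.06,0,1,0,0,0,3.87,-2.06,0,1,0,0,0,3.87,-2.06,0,1,0,0,0,3.87,-2.06,0,1,0,0,0,3.87,-2.06,0,1,0,0,0,3.87,-2.06,0,1,0,0,0,3.87,-2.06,0,1,0,0,0,3.87,-2.06,0,1,0,0,0,3.87,-2.06,0,1,0,0,0,3.87,-2.06,0,1]' --grip_force 30

```text
time: 1.5
ee_pos: [0.5381, -0.209, 0.2551]
tcp_rot: [[0.977, 0.214, 0.001], [0.214, -0.977, -0.005], [-0.0, 0.006, -1.0]]
force: [0.6, 0.9, 0.5]
finger_gap: 0.0853
```

Request:
move_arm --moves '[0,0,-8.4,0,0,0,0.3,0,0,-8.4,0,0,0,0.3,0,0,-8.4,0,0,0,0.3,0,0,-8.4,0,0,0,0.3,0,0,-8.4,0,0,0,0.3,0,0,-8.4,0,0,0,0.3,0,0,-8.4,0,0,0,0.3,0,0,-8.4,0,0,0,0.3,0,0,-8.4,0,0,0,0.3,0,0,-8.4,0,0,0,0.3,0,0,-8.4,0,0,0,0.3,0,0,0,0,0,0,0.3]'

```text
time: 2.7
ee_pos: [0.544, -0.2015, 0.2534]
tcp_rot: [[-0.294, 0.956, 0.002], [0.956, 0.294, -0.003], [-0.003, 0.001, -1.0]]
force: [-0.6, -0.8, -0.5]
finger_gap: 0.0557
```

```bash
python3 - <<'E'
from h import *
state()
s=optics.get_image("side");t=optics.get_image("top")
a=np.radians(76.2);X=np.array([np.cos(a),np.sin(a),0]);Y=np.array([-X[1],X[0],0]);O=np.array([.543,.0925,0])
k=2.4
out=np.zeros((600,800,3),np.uint8);r=0
for d,z in((s,.054),(t,.054)):
  # fixture rect x -150..150, y -50..50 at height z
  R=np.array([(-.16,.06),(.16,.06),(.16,-.06),(-.16,-.06)])
  src=proj(d,[O+X*x+Y*y+[0,0,z] for x,y in R]).astype(np.float32)
  dst=np.float32([((x+.16)*1000*k,(.06-y)*1000*k) for x,y in R])
  w=cv2.warpPerspective(d["frame"],cv2.getPerspectiveTransform(src,dst),(int(320*k),int(120*k)),flags=cv2.INTER_CUBIC)
  for m in range(-150,151,10): cv2.line(w,(int((m+160)*k),0),(int((m+160)*k),4 if m%50 else 12),(0,0,255),1)
  for m in range(-50,51,10): cv2.line(w,(0,int((60-m)*k)),(4 if m%50 else 12,int((60-m)*k)),(0,0,255),1)
  out[r:r+w.shape[0],:w.shape[1]]=w;r+=w.shape[0]+6
cv2.imwrite("pics/c3.png",out)
E
```

```text
{'time': 2.7, 'ee_pos': [0.544, -0.2015, 0.2534], 'tcp_rot': [[-0.2942, 0.9558, 0.0016], [0.9558, 0.2942, -0.0028], [-0.0031, 0.0007, -1.0]], 'force': [-0.6332, -0.8465, -0.4779], 'ft_torque': [0.0114, -0.0385, -0.0122], 'finger_gap': 0.0557, 'joint_positions': [-0.4264, 0.315, 1.5017, -0.002, 1.3224, -0.7245]}
```

View pics/c3.png

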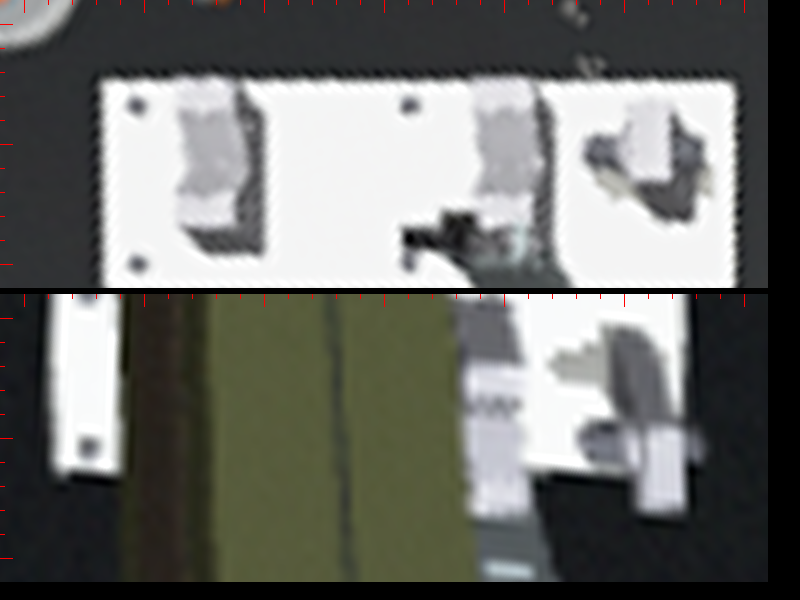

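```bash
python3 - <<'E'
from h import *
s=optics.get_image("side");t=optics.get_image("top")
a=np.radians(105);X=np.array([np.cos(a),np.sin(a),0]);Y=np.array([-X[1],X[0],0]);O=np.array([.526,-.216,0])
k=2.4
out=np.zeros((600,800,3),np.uint8);r=0
for d,z in((s,.036),(t,.036)):
  R=np.array([(-.16,.06),(.16,.06),(.16,-.06),(-.16,-.06)])
  src=proj(d,[O+X*x+Y*y+[0,0,z] for x,y in R]).astype(np.float32)
  dst=np.float32([((x+.16)*1000*k,(.06-y)*1000*k) for x,y in R])
  w=cv2.warpPerspective(d["frame"],cv2.getPerspectiveTransform(src,dst),(int(320*k),int(120*k)),flags=cv2.INTER_CUBIC)
  for m in range(-150,151,10): cv2.line(w,(int((m+160)*k),0),(int((m+160)*k),4 if m%50 else 12),(0,0,255),1)
  for m in range(-50,51,10): cv2.line(w,(0,int((60-m)*k)),(4 if m%50 else 12,int((60-m)*k)),(0,0,255),1)
  out[r:r+w.shape[0],:w.shape[1]]=w;r+=w.shape[0]+6
cv2.imwrite("pics/c4.png",out)
E
```

```text
(no output)
```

View pics/c4.png

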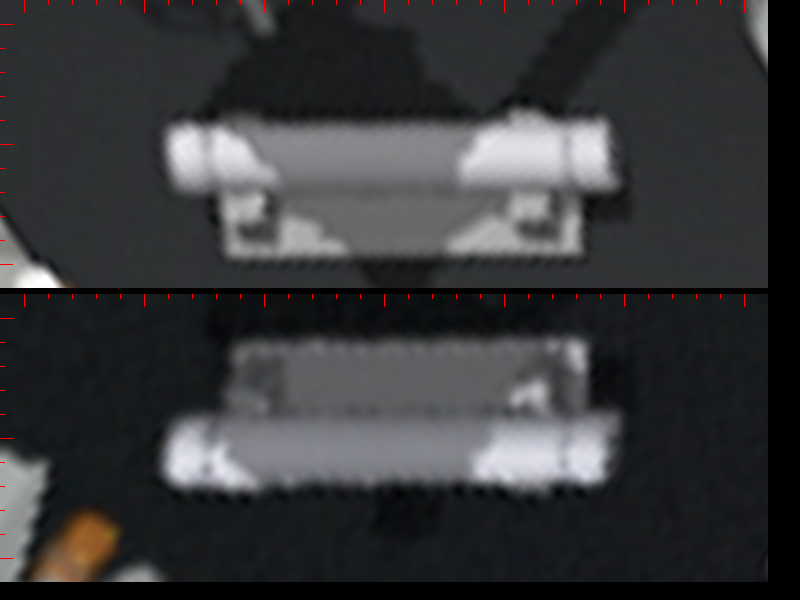

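Request:
move_arm --moves '[0,0,2.1,-0.58,-1.61,0,0.3,0,0,0,0,0,0,0.3,0,0,0,0,0,5,0.3,0,0,0,0,0,4,0.3,0,0,0,0,0,0,0.3,0,0,0,0,0,0,0.3]'

```text
time: 3.5
ee_pos: [0.5307, -0.2153, 0.165]
tcp_rot: [[-0.245, 0.97, 0.008], [0.97, 0.245, -0.006], [-0.008, 0.006, -1.0]]
force: [-0.2, 0.5, 0.6]
finger_gap: 0.0553
```

Request:
move_arm --moves '[0.3,0.5,-0.8,0.35,0.05,4,0.3,0,0,0,0,0,4,0.3,0,0,0,0,0,2,0.3,0,0,0,0,0,0,0.3,0,0,0,0,0,0,0.3]'

```text
time: 4.0
ee_pos: [0.5397, -0.2168, 0.0737]
tcp_rot: [[-0.256, 0.966, 0.019], [0.967, 0.256, -0.008], [-0.012, 0.016, -1.0]]
force: [0.5, -0.1, 0.8]
finger_gap: 0.0553
```

Request:
move_arm --moves '[0.9,0.7,0,0.72,-0.78,0,0.3,0,0,0,0,0,0,0.3,0,0,0,0,0,0,0.3]'

```text
time: 4.3
ee_pos: [0.5328, -0.213, 0.079]
tcp_rot: [[-0.256, 0.967, 0.007], [0.967, 0.256, -0.003], [-0.005, 0.006, -1.0]]
force: [0.4, -0.4, 0.2]
finger_gap: 0.0557
```

Request:
move_arm --moves '[0.4,0.3,0,0.18,-0.21,0.5,0.3,0,0,0,0,0,1,0.3,0,0,0,0,0,1,0.3,0,0,0,0,0,0.5,0.3,0,0,0,0,0,0,0.3]'

```text
time: 4.8
ee_pos: [0.5306, -0.2119, 0.0477]
tcp_rot: [[-0.256, 0.967, 0.001], [0.967, 0.256, -0.001], [-0.001, 0.0, -1.0]]
force: [0.5, -0.2, 0.9]
finger_gap: 0.0554
```

Pose is good; last 5 mm down, then close on the shaft.

Request:
move_arm --moves '[0,0,0,0,0,0.55,0.3,0,0,0,0,0,0,0.3,0,0,0,0,0,0,-0.4,0,0,0,0,0,0,-0.5,0,0,0,0,0,0,-0.6,0,0,0,0,0,0,-0.8,0,0,0,0,0,0,-0.8,0,0,0,0,0,0,-0.8]' --grip_force 35

```text
time: 5.6
ee_pos: [0.5297, -0.2119, 0.0409]
tcp_rot: [[-0.257, 0.966, -0.002], [0.966, 0.257, -0.0], [0.0, -0.002, -1.0]]
force: [-0.5, -0.7, -2.0]
finger_gap: 0.0251
```

Request:
move_arm --moves '[0,0,0,0,0,-0.5,-0.8,0,0,0,0,0,-1,-0.8,0,0,0,0,0,-2,-0.8,0,0,0,0,0,-2.5,-0.8,0,0,0,0,0,-2.5,-0.8,0,0,0,0,0,-1.5,-0.8,0,0,0,0,0,0,-0.8,0,0,0,0,0,0,-0.8]'

```text
time: 6.4
ee_pos: [0.5303, -0.211, 0.1481]
tcp_rot: [[-0.255, 0.967, 0.0], [0.967, 0.255, 0.001], [0.0, 0.001, -1.0]]
force: [-0.4, 1.3, -2.8]
finger_gap: 0.0249
```

Request:
move_arm --moves '[0,0,0,1.5,0.45,0,-0.8,0,0,0,2.7,0.8,0,-0.8,0,0,0,2.7,0.8,0,-0.8,0,0,0,2.7,0.8,0,-0.8,0,0,0,2.7,0.8,0,-0.8,0,0,0,2.7,0.8,0,-0.8,0,0,0,2.7,0.8,0,-0.8,0,0,0,2.7,0.8,0,-0.8,0,0,0,2.7,0.8,0,-0.8,0,0,0,1.5,0.45,0,-0.8,0,0,0,0,0,0,-0.8,0,0,5,0,0,0,-0.8,0,0,7,0,0,0,-0.8,0,0,7,0,0,0,-0.8,0,0,6,0,0,0,-0.8,0,0,4,0,0,0,-0.8,0,0,0,0,0,0,-0.8,0,0,0,0,0,0,-0.8]'

```text
time: 8.2
ee_pos: [0.5197, 0.0657, 0.1302]
tcp_rot: [[0.264, 0.964, -0.04], [0.964, -0.264, 0.007], [-0.004, -0.041, -0.999]]
force: [0.0, -0.0, -2.4]
finger_gap: 0.0252
```

Request:
move_arm --moves '[-2.3,0.2,-1.5,0.67,1.8,0,-0.8,0,0,0,0,0,0,-0.8,0,0,0,0,0,0,-0.8]'

```text
time: 8.5
ee_pos: [0.537, 0.0669, 0.1283]
tcp_rot: [[0.236, 0.972, -0.004], [0.972, -0.236, 0.0], [-0.001, -0.004, -1.0]]
force: [-0.6, -0.3, -2.2]
finger_gap: 0.0246
```

Request:
move_arm --moves '[-0.2,0.1,0,0.1,0.17,1.5,-0.8,0,0,0,0,0,1.5,-0.8,0,0,0,0,0,1,-0.8,0,0,0,0,0,0,-0.8,0,0,0,0,0,0,-0.8]'

```text
time: 9.0
ee_pos: [0.5366, 0.0671, 0.0874]
tcp_rot: [[0.236, 0.972, -0.005], [0.972, -0.236, 0.001], [0.0, -0.005, -1.0]]
force: [0.4, 0.1, -0.6]
finger_gap: 0.0249
```

```bash
cat >>h.py <<'E'
def rect(name,views,O=(.5418,.0791,0),deg=76.2,k=2.4):
    a=np.radians(deg);X=np.array([np.cos(a),np.sin(a),0]);Y=np.array([-X[1],X[0],0]);O=np.array(O)
    out=np.zeros((600,800,3),np.uint8);r=0
    R=np.array([(-.16,.06),(.16,.06),(.16,-.06),(-.16,-.06)])
    for d,z in views:
        src=proj(d,[O+X*x+Y*y+[0,0,z] for x,y in R]).astype(np.float32)
        dst=np.float32([((x+.16)*1000*k,(.06-y)*1000*k) for x,y in R])
        w=cv2.warpPerspective(d["frame"],cv2.getPerspectiveTransform(src,dst),(int(320*k),int(120*k)),flags=cv2.INTER_CUBIC)
        for m in range(-150,151,10): cv2.line(w,(int((m+160)*k),0),(int((m+160)*k),4 if m%50 else 12),(0,0,255),1)
        for m in range(-50,51,10): cv2.line(w,(0,int((60-m)*k)),(4 if m%50 else 12,int((60-m)*k)),(0,0,255),1)
        out[r:r+w.shape[0],:w.shape[1]]=w;r+=w.shape[0]+6
    cv2.imwrite("pics/"+name,out)
E
python3 - <<'E'
from h import *
state();s=optics.get_image("side");z=monitor.observe()["ee_pos"][2]-.005
rect("c5.png",[(s,z),(s,.054)])
E
```

```text
{'time': 9.0, 'ee_pos': [0.5366, 0.0671, 0.0874], 'tcp_rot': [[0.2356, 0.9718, -0.0047], [0.9719, -0.2356, 0.0012], [0.0001, -0.0049, -1.0]], 'force': [0.4141, 0.061, -0.5523], 'ft_torque': [-0.036, 0.0462, -0.0163], 'finger_gap': 0.0249, 'joint_positions': [0.0453, 0.4459, 1.7857, 0.0018, 0.9146, 0.282]}
```

View pics/c5.png

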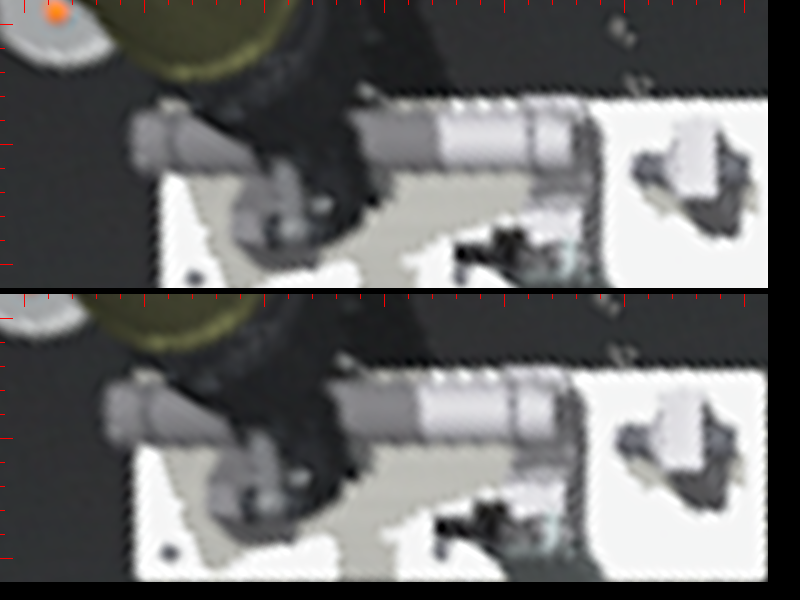

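Request:
move_arm --moves '[-0.3,0,0,0,0.26,0.5,-0.8,0,0,0,0,0,0.8,-0.8,0,0,0,0,0,0.5,-0.8,0,0,0,0,0,0,-0.8,0,0,0,0,0,0,-0.8]'

```text
time: 9.55
ee_pos: [0.5404, 0.0664, 0.0693]
tcp_rot: [[0.236, 0.972, 0.003], [0.972, -0.236, -0.0], [0.001, 0.003, -1.0]]
force: [-0.1, -0.4, -2.0]
finger_gap: 0.0248
```

Request:
move_arm --moves '[0.1,0,0,0,-0.12,0.3,-0.8,0,0,0,0,0,0.2,-0.8,0,0,0,0,0,0.1,-0.8,0,0,0,0,0,0,-0.8]'

```text
time: 9.95
ee_pos: [0.5393, 0.0668, 0.063]
tcp_rot: [[0.235, 0.972, 0.002], [0.972, -0.235, 0.0], [0.001, 0.002, -1.0]]
force: [1.1, -0.4, -2.6]
finger_gap: 0.025
```

Request:
move_arm --moves '[0,0,0,0,0,0.1,-0.8,0,0,0,0,0,0.1,-0.8,0,0,0,0,0,0,-0.8]'

```text
time: 10.25
ee_pos: [0.5394, 0.0668, 0.061]
tcp_rot: [[0.235, 0.972, 0.002], [0.972, -0.235, 0.001], [0.001, 0.002, -1.0]]
force: [0.1, -0.7, -1.5]
finger_gap: 0.0252
```

Request:
move_arm --moves '[0,0,0,0,0,0.07,-0.8,0,0,0,0,0,0,-0.8]'

```text
time: 10.45
ee_pos: [0.5394, 0.0669, 0.0607]
tcp_rot: [[0.236, 0.972, 0.003], [0.972, -0.236, 0.001], [0.001, 0.002, -1.0]]
force: [-0.3, 0.3, -1.2]
finger_gap: 0.0251
```

Request:
move_arm --moves '[0,0,0,0,0,0.07,-0.8,0,0,0,0,0,0,-0.8]'

```text
time: 10.65
ee_pos: [0.5395, 0.0669, 0.0606]
tcp_rot: [[0.236, 0.972, 0.003], [0.972, -0.236, 0.001], [0.001, 0.003, -1.0]]
force: [-1.2, -0.0, -1.0]
finger_gap: 0.025
```

Request:
move_arm --moves '[0,0,0,0,0,0.12,-0.8,0,0,0,0,0,0.05,-0.8]'

```text
time: 10.85
ee_pos: [0.5395, 0.0669, 0.0605]
tcp_rot: [[0.236, 0.972, 0.004], [0.972, -0.236, 0.001], [0.001, 0.004, -1.0]]
force: [-0.5, 1.1, 2.7]
finger_gap: 0.0251
```

Request:
move_arm --moves '[0,0,0,0,0,0.12,-0.8,0,0,0,0,0,0.05,-0.8]'

```text
time: 11.05
ee_pos: [0.5395, 0.0669, 0.0605]
tcp_rot: [[0.236, 0.972, 0.005], [0.972, -0.236, 0.001], [0.002, 0.005, -1.0]]
force: [-1.0, -0.0, 2.4]
finger_gap: 0.0251
```

Request:
move_arm --moves '[0,0,0,0,0,0,-0.35,0,0,0,0,0,0,-0.2,0,0,0,0,0,0,0.2,0,0,0,0,0,0,0.2,0,0,0,0,0,0,0.2]'

```text
time: 11.55
ee_pos: [0.5407, 0.0669, 0.0601]
tcp_rot: [[0.236, 0.972, 0.007], [0.972, -0.236, 0.001], [0.002, 0.007, -1.0]]
force: [-0.9, -0.6, 0.5]
finger_gap: 0.0515
```

Request:
move_arm --moves '[0,0,0,0,0,-1,0.2,0,0,0,0,0,-3,0.2,0,0,0,0,0,-4,0.2,0,0,0,0,0,-1,0.2,0,0,0,0,0,0,0.2]'

```text
time: 12.05
ee_pos: [0.5396, 0.0668, 0.1538]
tcp_rot: [[0.236, 0.972, 0.005], [0.972, -0.236, 0.001], [0.002, 0.004, -1.0]]
force: [-0.1, -0.7, -0.7]
finger_gap: 0.0512
```

```bash
python3 - <<'E'
from h import *
state();s=optics.get_image("side");t=optics.get_image("top")
rect("c6.png",[(s,.055),(t,.055)])
E
```

```text
{'time': 12.05, 'ee_pos': [0.5396, 0.0668, 0.1538], 'tcp_rot': [[0.2356, 0.9718, 0.0045], [0.9719, -0.2356, 0.0006], [0.0016, 0.0043, -1.0]], 'force': [-0.0557, -0.6964, -0.657], 'ft_torque': [0.0394, -0.0114, 0.0403], 'finger_gap': 0.0512, 'joint_positions': [0.0452, 0.3614, 1.7138, 0.0004, 1.0619, 0.2828]}
```

View pics/c6.png

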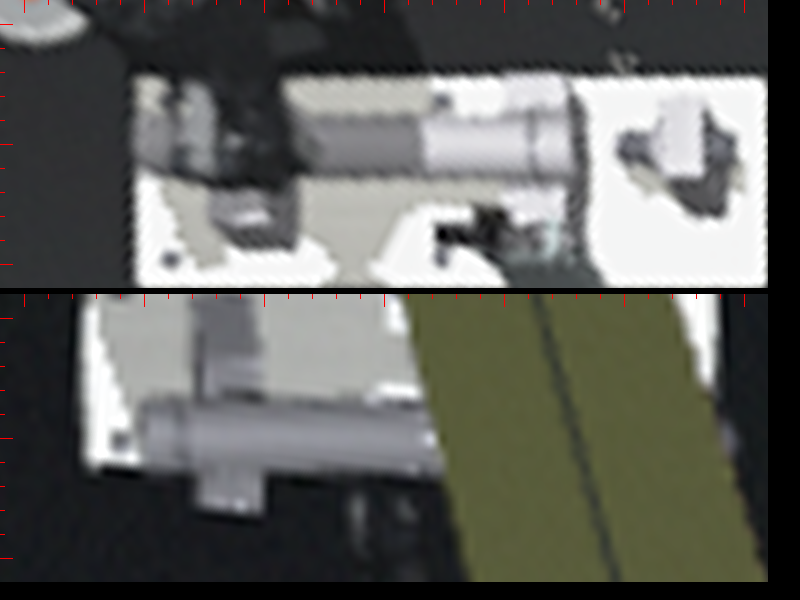

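Request:
move_arm --moves '[0.2,0,0,-2,0,0,-1,0,0,0,-3,0,0,-1,0,0,0,-3,0,0,-1,0,0,0,-2,0,0,-1,0,0,0,-1.8,0,0,-1,0,0,0,0,0,0,-1,0,0,0,0,0,0,-1]'

```text
time: 12.85
ee_pos: [0.5034, -0.05, 0.1416]
tcp_rot: [[0.234, 0.972, -0.021], [0.972, -0.234, 0.005], [-0.0, -0.021, -1.0]]
force: [0.3, -0.6, -0.7]
finger_gap: 0.0001
```

Request:
move_arm --moves '[-1.2,0,0,0.45,0.73,0,-1,0,0,0,0,0,2,-1,0,0,0,0,0,2,-1,0,0,0,0,0,1.5,-1,0,0,0,0,0,0,-1,0,0,0,0,0,0,-1]'

```text
time: 13.45
ee_pos: [0.5156, -0.0416, 0.0836]
tcp_rot: [[0.23, 0.973, 0.006], [0.973, -0.23, 0.001], [0.002, 0.005, -1.0]]
force: [0.5, 0.5, -0.6]
finger_gap: -0.0002
```

Request:
move_arm --moves '[0.3,0,0.5,-0.3,-0.26,0.5,-1,0,0,0,0,0,0.6,-1,0,0,0,0,0,0.4,-1,0,0,0,0,0,0,-1,0,0,0,0,0,0,-1]'

```text
time: 13.95
ee_pos: [0.5142, -0.0434, 0.0695]
tcp_rot: [[0.238, 0.971, 0.005], [0.971, -0.238, 0.001], [0.003, 0.004, -1.0]]
force: [0.7, -0.2, 0.5]
finger_gap: 0.0
```

Request:
move_arm --moves '[0,0,0,0.4,-0.1,0,-1,0,0,0,0.4,0,0,-1,0,0,0,0.3,0,0,-1,0,0,0,0.2,0,0,-1,0,0,0,0.2,0,0,-1]'

```text
time: 14.45
ee_pos: [0.5173, -0.0279, 0.0702]
tcp_rot: [[0.238, 0.971, 0.006], [0.971, -0.238, 0.001], [0.002, 0.006, -1.0]]
force: [-1.3, -1.4, -0.8]
finger_gap: -0.0001
```

Request:
move_arm --moves '[0,0,0,0.2,0,0,-1,0,0,0,0.2,0,0,-1,0,0,0,0.2,0,0,-1,0,0,0,0.2,0,0,-1]'

```text
time: 14.85
ee_pos: [0.5193, -0.02, 0.0701]
tcp_rot: [[0.237, 0.971, 0.006], [0.971, -0.237, -0.0], [0.001, 0.006, -1.0]]
force: [-0.1, -1.4, -0.4]
finger_gap: -0.0002
```

Request:
move_arm --moves '[0,0,0,0.2,0,0,-1,0,0,0,0.15,0,0,-1]'

```text
time: 15.05
ee_pos: [0.5202, -0.0164, 0.0701]
tcp_rot: [[0.238, 0.971, 0.006], [0.971, -0.238, -0.0], [0.001, 0.006, -1.0]]
force: [-0.8, -1.8, -0.1]
finger_gap: -0.0004
```

Request:
move_arm --moves '[0,0,0,0.15,0,0,-1,0,0,0,0.1,0,0,-1]'

```text
time: 15.25
ee_pos: [0.5207, -0.014, 0.0701]
tcp_rot: [[0.237, 0.971, 0.006], [0.971, -0.237, -0.001], [0.0, 0.006, -1.0]]
force: [-0.1, -2.7, 0.8]
finger_gap: -0.0001
```

Request:
move_arm --moves '[0,0,0,0.1,0,0,-1,0,0,0,0.1,0,0,-1]'

```text
time: 15.45
ee_pos: [0.5209, -0.0136, 0.0702]
tcp_rot: [[0.236, 0.972, 0.005], [0.972, -0.236, -0.004], [-0.003, 0.006, -1.0]]
force: [-2.1, -7.1, 0.8]
finger_gap: 0.0
```

Request:
move_arm --moves '[0,0,0,0.12,0,0,-1,0,0,0,0.12,0,0,-1]'

```text
time: 15.65
ee_pos: [0.5209, -0.0135, 0.0702]
tcp_rot: [[0.234, 0.972, 0.004], [0.972, -0.234, -0.008], [-0.007, 0.006, -1.0]]
force: [-1.6, -7.0, 1.2]
finger_gap: 0.0001
```

```bash
cat >>h.py <<'E'
def strip(d,z=.055,k=10):
    a=np.radians(76.2);X=np.array([np.cos(a),np.sin(a),0]);Y=np.array([-X[1],X[0],0]);O=np.array((.5418,.0791,0))
    R=[(.03,.01),(.13,.01),(.13,-.01),(.03,-.01)]
    src=proj(d,[O+X*x+Y*y+[0,0,z] for x,y in R]).astype(np.float32)
    dst=np.float32([((x-.03)*1000*k,(.01-y)*1000*k) for x,y in R])
    w=cv2.warpPerspective(d["frame"],cv2.getPerspectiveTransform(src,dst),(100*k,20*k),flags=cv2.INTER_CUBIC)
    return cv2.cvtColor(w,cv2.COLOR_BGR2GRAY).astype(np.float32)
E
python3 - <<'E'
from h import *
np.save("a.npy",strip(optics.get_image("side")))
E
```

Request:
move_arm --moves '[0,0,0,-0.1,0,0,-1,0,0,0,-0.2,0,0,-1,0,0,0,-0.5,0,0,-1,0,0,0,-1,0,0,-1,0,0,0,0,0,0,-1,0,0,0,0,0,0,-1]'

```text
time: 16.3
ee_pos: [0.5167, -0.0312, 0.0704]
tcp_rot: [[0.235, 0.972, 0.005], [0.972, -0.235, -0.006], [-0.005, 0.006, -1.0]]
force: [-0.1, -0.0, 0.4]
finger_gap: 0.0001
```

```bash
python3 - <<'E'
from h import *
state();s=optics.get_image("side");t=optics.get_image("top")
b=strip(s);a=np.load("a.npy")
for r in(60,100,140):
  pa=a[r-20:r+20].mean(0);pb=b[r-20:r+20].mean(0)
  print([ [int(v) for v in p[300:900:20]] for p in(pa,pb)])
print("shift px/10=mm",cv2.phaseCorrelate(a[:,350:720].copy(),b[:,350:720].copy()))
rect("c7.png",[(s,.055),(t,.055)])
E
```

```text
{'time': 16.3, 'ee_pos': [0.5167, -0.0312, 0.0704], 'tcp_rot': [[0.2354, 0.9719, 0.0045], [0.9719, -0.2353, -0.0058], [-0.0046, 0.0058, -1.0]], 'force': [-0.091, -0.0087, 0.3751], 'ft_torque': [-0.0094, -0.0259, 0.0672], 'finger_gap': 0.0001, 'joint_positions': [-0.1385, 0.4432, 1.8594, -0.0069, 0.8337, 0.1037]}
[[218, 214, 213, 216, 220, 218, 222, 216, 193, 168, 187, 218, 221, 217, 218, 221, 209, 165, 115, 127, 146, 131, 136, 148, 150, 168, 182, 187, 208, 222], [217, 213, 212, 216, 220, 218, 222, 216, 193, 169, 187, 218, 221, 218, 218, 221, 209, 166, 115, 127, 146, 130, 136, 148, 150, 168, 182, 187, 208, 222]]
[[223, 223, 223, 223, 224, 224, 226, 226, 201, 162, 167, 207, 225, 225, 224, 228, 227, 184, 115, 99, 119, 119, 115, 113, 123, 150, 186, 205, 207, 221], [223, 223, 224, 224, 224, 224, 225, 223, 193, 154, 166, 207, 225, 225, 224, 227, 224, 178, 110, 99, 119, 119, 114, 113, 123, 151, 187, 205, 206, 220]]
[[208, 209, 209, 208, 209, 209, 212, 209, 193, 166, 169, 199, 216, 214, 213, 215, 212, 186, 134, 97, 97, 98, 101, 95, 96, 127, 171, 199, 212, 223], [208, 209, 209, 207, 209, 209, 211, 208, 186, 159, 169, 200, 216, 214, 212, 215, 210, 180, 129, 98, 97, 98, 100, 94, 96, 127, 171, 199, 212, 223]]
shift px/10=mm ((0.5026512079470251, -0.009493771198847867), 1.0114301446533203)
```

View pics/c7.png

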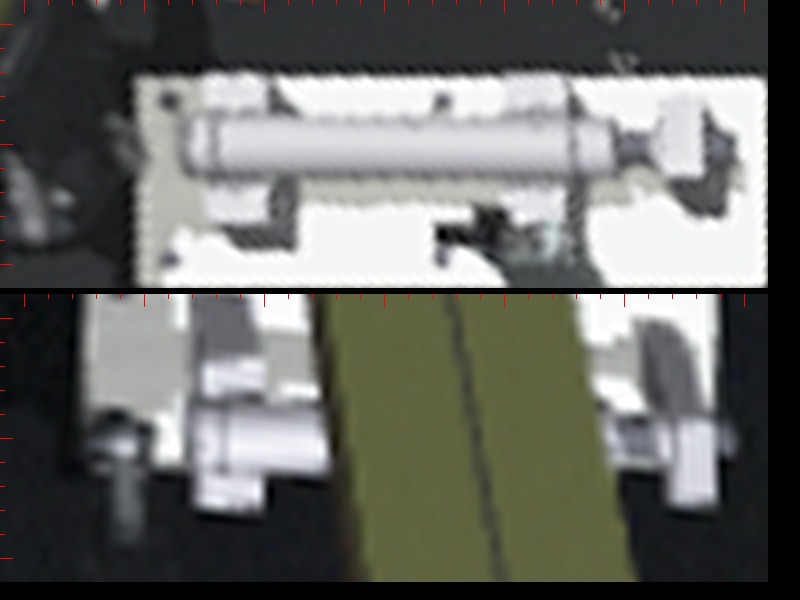

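```bash
python3 - <<'E'
from h import *
s=optics.get_image("side");t=optics.get_image("top")
b=strip(s);a=np.load("a.npy");print([int(v) for v in b[80:120].mean(0)[300:700:20]])
a=np.radians(76.2);X=np.array([np.cos(a),np.sin(a),0]);Y=np.array([-X[1],X[0],0]);O=np.array((.5418,.0791,0))
for d,uv in((s,[(376,288),(372,288),(380,286)]),(t,[(211.5,200),(211.5,206)])):
  for u in uv:
    r=d["cam_to_world"][:3,:3]@[(u[0]-d["cx"])/d["fx"],-(u[1]-d["cy"])/d["fy"],-1];o=d["cam_to_world"][:3,3]
    p=o+r*((.064-(o-O)@X)/(r@X))-O;y,z=p@Y,p[2];print(u,np.round([y,z],4),"theta",np.round(np.arctan2(z-.08,y+.046),2),"r",np.hypot(z-.08,y+.046).round(3))
E
```

```text
[223, 223, 223, 223, 223, 224, 225, 223, 193, 154, 166, 207, 225, 226, 225, 227, 224, 178, 111, 100]
(376, 288) [-0.0822  0.1863] theta 1.9 r 0.112
(372, 288) [-0.0969  0.2041] theta 1.96 r 0.134
(380, 286) [-0.0693  0.1857] theta 1.79 r 0.108
(211.5, 200) [-0.0695  0.1635] theta 1.85 r 0.087
(211.5, 206) [-0.0439  0.1605] theta 1.54 r 0.08
```

Request:
move_arm --moves '[0,0.3,0,-0.3,0,-1,-1,0,0,0,0,0,-3,-1,0,0,0,0,0,-4,-1,0,0,0,0,0,-4,-1,0,0,0,0,0,-4,-1,0,0,0,0,0,-2,-1,0,0,0,0,0,0,-1,0,0,0,0,0,0,-1]'

```text
time: 17.3
ee_pos: [0.5139, -0.0336, 0.261]
tcp_rot: [[0.232, 0.973, 0.006], [0.973, -0.232, 0.001], [0.002, 0.006, -1.0]]
force: [-0.2, 0.3, -0.8]
finger_gap: 0.0003
```

Request:
move_arm --moves '[0,0,0,1.5,1,0,-1,0,0,0,3,2,0,-1,0,0,0,3,2,0,-1,0,0,0,3,2,0,-1,0,0,0,3,2,0,-1,0,0,0,3,2,0,-1,0,0,0,1,0.7,0,-1,0,0,0,0,0,0,-1,0,0,0,0,0,0,-1]'

```text
time: 18.2
ee_pos: [0.6693, 0.1197, 0.2429]
tcp_rot: [[0.233, 0.972, -0.021], [0.973, -0.233, 0.001], [-0.003, -0.021, -1.0]]
force: [-0.4, -0.4, -0.0]
finger_gap: -0.0003
```

Request:
move_arm --moves '[-1.2,0.1,0,-0.57,0.38,0,-1,0,0,0,0,0,2,-1,0,0,0,0,0,2,-1,0,0,0,0,0,1.5,-1,0,0,0,0,0,0,-1,0,0,0,0,0,0,-1]'

```text
time: 18.8
ee_pos: [0.6664, 0.1042, 0.1883]
tcp_rot: [[0.239, 0.971, 0.002], [0.971, -0.239, -0.006], [-0.005, 0.004, -1.0]]
force: [0.4, -1.0, 0.1]
finger_gap: 0.0002
```

Request:
move_arm --moves '[0.2,0.3,0,0.95,0,0.4,-1,0,0,0,0,0,0.5,-1,0,0,0,0,0,0,-1]'

```text
time: 19.1
ee_pos: [0.6695, 0.1129, 0.1819]
tcp_rot: [[0.24, 0.971, 0.005], [0.971, -0.24, 0.001], [0.002, 0.005, -1.0]]
force: [-0.1, -0.9, -0.4]
finger_gap: 0.0005
```

Request:
move_arm --moves '[0,0,0,0,-1,0,-1,0,0,0,0,-1,0,-1,0,0,0,0,-1,0,-1,0,0,0,0,-1,0,-1,0,0,0,0,-1,0,-1,0,0,0,0,0,0,-1]'

```text
time: 19.7
ee_pos: [0.618, 0.1265, 0.1837]
tcp_rot: [[0.239, 0.971, 0.01], [0.971, -0.239, 0.001], [0.003, 0.01, -1.0]]
force: [-0.7, -1.1, 0.8]
finger_gap: 0.0
```

Request:
move_arm --moves '[0.5,0.2,0,0,-0.8,0.1,-1,0,0,0,0,-0.8,0.1,-1,0,0,0,0,-0.8,0.2,-1,0,0,0,0,-0.8,0.4,-1,0,0,0,0,-0.8,0.5,-1,0,0,0,0,-0.8,0.5,-1,0,0,0,0,0,0,-1]'

```text
time: 20.4
ee_pos: [0.567, 0.1392, 0.164]
tcp_rot: [[0.239, 0.971, 0.002], [0.971, -0.239, 0.007], [0.007, 0.0, -1.0]]
force: [0.6, 0.7, -0.5]
finger_gap: -0.0002
```

Request:
move_arm --moves '[0,-0.4,0,0,-0.9,0,-1,0,0,0,0,-0.9,0,-1,0,0,0,0,-0.9,0,-1,0,0,0,0,-0.8,0,-1,0,0,0,0,-0.3,0.7,-1,0,0,0,0,-0.3,0.7,-1,0,0,0,0,-0.2,0.7,-1,0,0,0,0,0,0.5,-1,0,0,0,0,0,0,-1]'

```text
time: 21.3
ee_pos: [0.5192, 0.1506, 0.1349]
tcp_rot: [[0.239, 0.971, -0.004], [0.971, -0.239, -0.0], [-0.001, -0.004, -1.0]]
force: [-0.0, 0.4, 1.7]
finger_gap: -0.0001
```

```bash
python3 - <<'E'
from h import *
s=optics.get_image("side");c=cv2.resize(s["frame"][230:335,335:435],None,fx=5,fy=5,interpolation=cv2.INTER_CUBIC);cv2.imwrite("pics/c8.png",c)
p=monitor.observe()["ee_pos"]-np.array((.5418,.0791,0));print("fix x,y,tip z",p@[.2385,.9711,0],p@[-.9711,.2385,0],p[2]-.025)
E
```

```text
fix x,y,tip z 0.06407872887357573 0.038874844730440776 0.11015167051935082
```

View pics/c8.png

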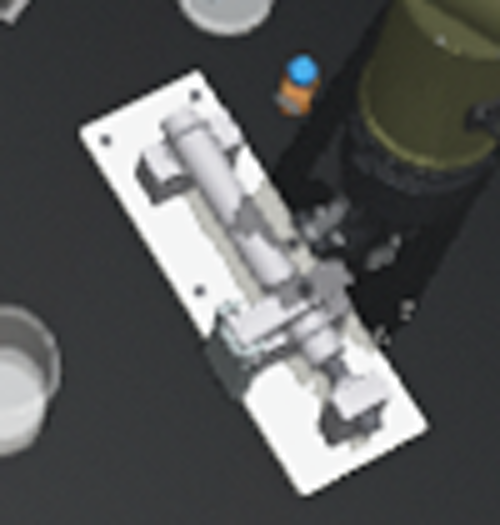

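Request:
move_arm --moves '[-0.2,0,0,0,0,0.5,-1,0,0,0,0,0,0.5,-1,0,0,0,0,0,0.5,-1,0,0,0,0,0,0.3,-1,0,0,0,0,0,0,-1]'

```text
time: 21.85
ee_pos: [0.5208, 0.1504, 0.1156]
tcp_rot: [[0.24, 0.971, 0.001], [0.971, -0.24, -0.001], [-0.001, 0.001, -1.0]]
force: [0.1, 0.4, -0.1]
finger_gap: 0.0002
```

Request:
move_arm --moves '[0,0,0,0,0,0.2,-1,0,0,0,0,0,0.15,-1]'

```text
time: 22.05
ee_pos: [0.5209, 0.1503, 0.112]
tcp_rot: [[0.24, 0.971, 0.001], [0.971, -0.24, -0.001], [-0.001, 0.001, -1.0]]
force: [0.4, -0.3, 1.4]
finger_gap: 0.0001
```

Request:
move_arm --moves '[0,0,0,0,0,0.15,-1,0,0,0,0,0,0.15,-1]'

```text
time: 22.25
ee_pos: [0.5209, 0.1504, 0.1093]
tcp_rot: [[0.24, 0.971, 0.001], [0.971, -0.24, -0.001], [-0.001, 0.001, -1.0]]
force: [-2.7, 0.6, 13.4]
finger_gap: -0.0001
```

Request:
move_arm --moves '[0,0,0,0,0,0.15,-1,0,0,0,0,0,0.15,-1]'

```text
time: 22.45
ee_pos: [0.5209, 0.1504, 0.1091]
tcp_rot: [[0.24, 0.971, 0.002], [0.971, -0.24, -0.001], [-0.0, 0.003, -1.0]]
force: [-4.4, 0.2, 14.6]
finger_gap: -0.0002
```

Request:
move_arm --moves '[0,0,0,0,0,-0.2,-1,0,0,0,0,0,-1,-1,0,0,0,0,0,-4,-1,0,0,0,0,0,-4,-1,0,0,0,-4,0,-1,-1,0,0,0,-4,0,0,-1,0,0,0,-4,0,0,-1,0,0,0,-4,0,0,-1,0,0,0,-4,0,0,-1,0,0,0,-2,0,0,-1,0,0,0,0,0,0,-1,0,0,0,0,0,0,-1]'

```text
time: 23.65
ee_pos: [0.4712, -0.0701, 0.2219]
tcp_rot: [[0.236, 0.972, 0.016], [0.972, -0.236, -0.004], [0.0, 0.016, -1.0]]
force: [0.3, -0.2, -0.1]
finger_gap: 0.0
```

```bash
python3 - <<'E'
from h import *
state();s=optics.get_image("side");t=optics.get_image("top")
b=strip(s);a=np.load("a.npy")
for p in(a,b): print([int(v) for v in p[80:120].mean(0)[500:900:20]])
rect("c9.png",[(s,.055),(t,.055)])
E
```

```text
{'time': 23.65, 'ee_pos': [0.4712, -0.0701, 0.2219], 'tcp_rot': [[0.2363, 0.9716, 0.016], [0.9717, -0.2362, -0.0038], [0.0001, 0.0165, -0.9999]], 'force': [0.3024, -0.1601, -0.1261], 'ft_torque': [-0.0192, -0.0034, 0.041], 'finger_gap': 0.0, 'joint_positions': [-0.2365, 0.1936, 1.7649, 0.0001, 1.1666, 0.0019]}
[167, 207, 225, 225, 224, 228, 227, 184, 115, 99, 119, 119, 115, 113, 123, 150, 186, 205, 207, 221]
[174, 214, 226, 225, 225, 227, 224, 178, 110, 99, 118, 118, 114, 112, 122, 150, 186, 204, 205, 220]
```

View pics/c9.png

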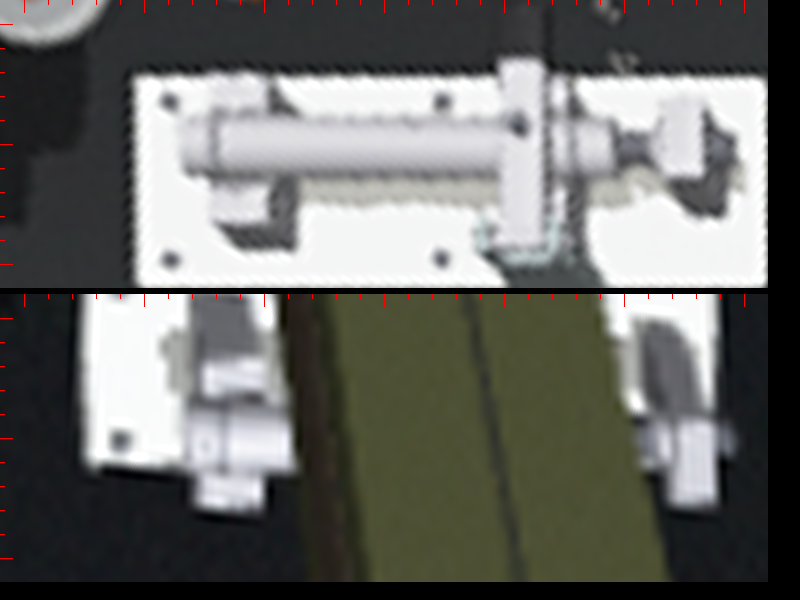

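```bash
python3 - <<'E'
from h import *
print(manip.job_done());state()
E
```

```text
the job is handed in; nothing more can be done
None
the job is handed in; nothing more can be done
```

I lifted the shaft off its rest and lowered it into both Vs, about 17 mm clear of the stop tip. I then pushed it along with closed fingers until the tip was in and it came up solid, swung the strap over and pressed it down. The job is handed in at about 24 s of the 72 s allowed.

**What the checks showed**
- **Seating:** the shaft came to rest at the expected height with a net upward force of about 4–5 N. The picture after release shows it lying in both Vs.
- **End stop:** the shaft stopped moving at about 7 N of push.
- **Clamp:** the strap was pressed down with about 14 N and stayed level across the shaft when I withdrew. In the last picture the shaft is against the tip, and the arm was well clear.
- **Other objects:** I noticed no contact with the bystanders, but I did not measure each one afterwards.

**Where the checks disagreed**
- **Camera disagreement:** the two cameras placed the fixture 4–5 mm apart along its length. I used the average and relied on force for every contact.
- **Possible spring-back:** the image profile of the shaft end suggests it moved back about 0.2 mm when I let go of the push. That is within image resolution, and it stayed put afterwards, so I did not push again.

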